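Stand the dop sticks in their cups

ROBOT

A 7-joint arm with a two-finger parallel gripper is mounted at the origin on the work surface. World frame = base frame: x ahead of the robot, y to its left, z up, the work surface at z = 0. Lengths are in m, angles in rad, forces in N, time in s.
With the tool pointing down it reaches from about 0.4 to 0.85 m from the base axis. Payload 4.5 kg.
Tool frame: the origin (TCP) lies midway between the tips of the shut fingers; the grasp point (between the pads) lies 19 mm behind it; z points along the fingers, y is the line along which they close (so a half turn about z gives the same grasp; the last joint's range is limited). The gripper opens to 88 mm and grips with 3 to 60 N. Pads are 18 mm wide; open, the fingers measure 123 mm over their backs; the gripper's body (75 mm by 187 mm) begins 45 mm behind the grasp point.
Start: joints at [1.286, 0.689, -0.195, 1.565, 0.157, 0.902, -0.215], TCP at [0.196, -0.594, 0.239] pointing down, gripper open.
Joint ranges: [-3.01, 3.01], [-0.46, 2.08], [-1.47, 1.51], [0.13, 2.56], [-1, 4.14], [0.04, 2.09], [-2.66, 2.66]. Speed limits (rad/s): [2.57, 2.57, 3.14, 3.14, 3.14, 3.14, 3.14].

INTERFACE

Orientations are given as a unit quaternion [x, y, z, w].
In Python, from plant import sensors, eyes, finish_job gives the robot as it stands.
- The arm moves only by the tool send_rows, never from a script. Its argument "rows" is text: rows parted by semicolons, each of 4 numbers parted by spaces: the shift along the tool's x, y, z normalised to -1 to 1, where 1 is 30 cm, then the turn about the tool's z normalised to -1 to 1, where 1 is 2 pi rad. A call has 1 to 10 rows; each row is the pose to reach, as a shift and turn from the pose commanded when the call began, along the tool's axes at that moment, turning the shorter way round; what a row does not reach only later rows make up. A row lasts 1/12 s, in which the tool goes at most 41.7 mm and 7.16 degrees, less where a joint would pass 70% of its speed; a pose out of reach is approached as far as the arm can. A call with a number of a shift or a turn outside -1 to 1 is refused whole. A call with a gripper value outside its range is refused whole. "jaw" is the closure, from -1 (fully open) to 1 (shut), set as the call begins (left out, the last holds). The fingers move at their own pace and stop on an object; "force" is the grip in N (left out, the last holds). Time passes only in rows, so rows that repeat a pose let the fingers close. It gives the time, the measured TCP pose, the force, the opening and the grip force at its end, in the units of the state.
- sensors.get_state(): the state, without advancing time (a new reading comes with each control period).
- eyes.snapshot(name): name is "scene" or "top" or "wrist"; returns (picture, depth): 400x640x3 uint8, red, green, blue; 400x640 float32, m along the optical axis (not along the pixel's ray), 0 where there is no reading.
- eyes.calibration(name): a dict with "fov_y" (degrees; the focal length in pixels is half the picture's height over the tangent of half this angle, whatever the lens; pixels are square), "cx", "cy" (the principal point, pixels), "world_from_camera" (4x4, takes a point from camera to world coordinates). Camera axes: x right, y down, z forward; pixel columns grow to the right and rows downward; lengths in m; the calibration is good to about 2 mm. A picture is of the moment at which its call begins: read the wrist's pose just before it. calibration takes no time and is no camera call; for the wrist camera it gives the pose at the moment of the call.
- finish_job(): hands the job in; it is judged then, once.
The state is a dict: "clock": time; "q": joint angles; "qd": joint speeds; "joint_torque": joint torques, N m; "tool_pos": TCP position; "eef_rot": TCP orientation; "contact_force": force on the tool from outside, world axes, zero at the start; "moment": the same for the moment, N m; "opening": opening from 0.0 (shut) to 1.0 (fully open); "finger_force": force on a finger pad.
Only numpy, scipy, OpenCV 4.12 (cv2) and the standard library are available. Lean on these libraries where they do the work, as an engineer would, in place of code of your own. Each camera call takes 0.05 s, during which the arm holds its last target. There are 200 camera calls.

TASK

The two dop sticks on the sloped rest are ready for grinding: stand each one, stone end up, in the steel cup that fits its thickness (thin stick in the narrow cup, thick stick in the wide cup), so that it is fully down and upright. Never drop a stick or let it fall, and leave the mug, jar, rough stone and offcuts box where they are.

Things in the scene. Friction and masses are not known exactly. Their poses are not given: they have to be found in the camera images.
- thin_stick: The thin stick: wooden dowel, 12 mm diameter, 124 mm long, with a blue-grey stone disc (22 mm wide, 10 mm thick) on its upper end, 134 mm in all, about 30 g. Origin on the rim of the foot end, 6 mm off the dowel's axis (underside as it lies); z axis: along the stick, foot to stone (45 deg from vertical as it lies). Best gripped 60 to 98 mm from the foot
- thin_stick_foot (a point): Centre of the thin stick's foot end, on the dowel's axis; its z axis runs along the stick to the stone
- thin_stick_stone (a point): Top of the thin stick's stone, on the dowel's axis, 134 mm from the foot
- thick_stick: The thick stick: wooden dowel, 20 mm diameter, 124 mm long, with a blue-grey stone disc (28 mm wide, 10 mm thick) on its upper end, 134 mm in all, about 60 g. Origin on the rim of the foot end, 10 mm off the dowel's axis (underside as it lies); z axis: along the stick, foot to stone (45 deg from vertical as it lies). Best gripped 60 to 98 mm from the foot
- thick_stick_foot (a point): Centre of the thick stick's foot end, on the dowel's axis; its z axis runs along the stick to the stone
- thick_stick_stone (a point): Top of the thick stick's stone, on the dowel's axis, 134 mm from the foot
- narrow_cup: The narrow steel cup of the stand, fixed, upright: inside 16 mm wide and 50 mm deep, 3 mm wall, outside 22 mm, widening over its top 8 mm to a mouth 24 mm wide inside; 54 mm tall. It fits the 12 mm stick. Origin at the centre of its underside, z up
- narrow_cup_floor (a point): Centre of the narrow cup's inner floor, 16 mm above the bench; the stick's foot ends here
- narrow_cup_mouth (a point): Centre of the narrow cup's mouth, 66 mm above the bench
- wide_cup: The wide steel cup of the stand, fixed, upright: inside 24 mm wide and 50 mm deep, 3 mm wall, outside 30 mm, widening over its top 8 mm to a mouth 32 mm wide inside; 54 mm tall. It fits the 20 mm stick. Origin at the centre of its underside, z up
- wide_cup_floor (a point): Centre of the wide cup's inner floor, 16 mm above the bench; the stick's foot ends here
- wide_cup_mouth (a point): Centre of the wide cup's mouth, 66 mm above the bench
- rack: Fixed wooden rest, base 160 x 220 x 12 mm, origin at the centre of its underside, x uphill. Places at y = -50 and +50 mm, either stick in either: on a 45 deg slope rising to +x, foot on a ledge (x -45, z 30 mm), underside on a seat 0 to 22 mm and a crossbar 107 to 117 mm from the foot, between 9 mm high cheeks 23 mm apart; open between seat and bar. Bar posts at y = +-103 mm
- stand: Fixed dark wooden board 80 x 200 x 12 mm under the two cups, which stand 110 mm apart along its y axis (y = -55 and +55 mm), in either order; origin at the centre of its underside. Stand and rest may swap sides
- mug: Bystander: white mug, 76 mm wide, 85 mm tall, origin at the centre of its underside
- rough: Bystander: lump of rough stone, 72 mm wide, 42 mm tall, origin under its centre
- jar: Bystander: glass jar with steel lid, 68 mm wide, 90 mm tall, origin at the centre of its underside
- offcuts: Bystander: grey open plastic box 130 x 90 x 40 mm, origin at the centre of its underside
Not all that is in view belongs to the job. Leave any pink or purple look-alike of the thin_stick alone.

How it is judged:
At the end, for the whole second after the job is handed in: The thin stick stands in the narrow cup and the thick stick in the wide cup, each foot within 6 mm sideways of the centre of its cup's floor and no more than 5 mm above it, each stick within 8 degrees of upright, stone up, and at rest (horizontal distance between thin_stick_foot and narrow_cup_floor below 0.006 m and z of thin_stick_foot in the frame of narrow_cup_floor between -0.003 and 0.005 m and angle between each of thin_stick, thick_stick's own z axis and vertical below 0.14 rad and linear speed of each of thin_stick, thick_stick below 0.02 m/s and horizontal distance between thick_stick_foot and wide_cup_floor below 0.006 m and z of thick_stick_foot in the frame of wide_cup_floor between -0.003 and 0.005 m); the robot touches nothing.
It fails at once if the thin stick is dropped: out of the fingers it falls faster than 0.75 m/s (a free fall of about 3 cm) (contact force between the fingers and thin_stick below 0.05 N and linear speed of thin_stick above 0.75 m/s).
It fails at once if the thick stick is dropped: out of the fingers it falls faster than 0.75 m/s (a free fall of about 3 cm) (contact force between the fingers and thick_stick below 0.05 N and linear speed of thick_stick above 0.75 m/s).
It fails at once if the mug, rough stone, jar or offcuts box is shifted by more than 3 cm (distance of any of mug, rough, jar, offcuts from where it was at the start of the episode above 0.03 m).
It also fails if it takes over 70 s, if anything falls off the work surface, if the arm or the gripper's body presses on something with over 40 N, if the wrist force passes 120 N, or if a joint passes its speed limit or range.

## Working session

There is one attempt and no reset: what is moved stays moved. The work goes in short steps, Python scripts to look and compute and a tool call to move; the robot and the scene stay as the last step left them, time stands still between calls to the robot, and variables do not carry over. Pictures are saved under pics/ and viewed, at most 14 in all, crops included, and the job is handed in when it is done.

Besides the shell and the picture viewer there is one more tool, called after "Call:" by a JSON object that holds its "name" and its "arguments", one argument or row to a line. send_rows: Moves the arm, as the interface text tells. Scaled input: -1 to 1 covers 30 cm each way for a shift and 2 pi rad each way for a turn. Its arguments: {"type":"object","properties":{"rows":{"type":"string"},"jaw":{"type":"number"},"force":{"type":"number"}},"required":["rows"]}

```bash
mkdir -p pics; cat > h.py <<'E'
import numpy as np, cv2
from plant import sensors, eyes, finish_job
def snap(n,fn=None):
    c=eyes.calibration(n); p,d=eyes.snapshot(n)
    if fn: cv2.imwrite('pics/'+fn,cv2.cvtColor(p,cv2.COLOR_RGB2BGR))
    return p,d,c
def foc(c): return 200/np.tan(np.radians(c['fov_y'])/2)
def pts(d,c):
    v,u=np.mgrid[:400,:640]; f=foc(c); T=np.array(c['world_from_camera'])
    P=np.stack([(u-c['cx'])/f*d,(v-c['cy'])/f*d,d],-1)
    W=P@T[:3,:3].T+T[:3,3]; W[d<=0]=np.nan
    return W
def ray(c,u,v):
    T=np.array(c['world_from_camera']); f=foc(c)
    r=T[:3,:3]@np.array([(u-c['cx'])/f,(v-c['cy'])/f,1]); return T[:3,3],r
E
python3 - <<'E'
from h import *
print(sensors.get_state())
for n in('top','scene'):
    p,d,c=snap(n,n+'1.png'); print(n,c); np.savez(n+'1.npz',p=p,d=d)
E
```

```text
{'clock': 0.0, 'q': array([ 1.28579355,  0.69000149, -0.19454074,  1.5663492 ,  0.15728632,
        0.90249917, -0.21508004]), 'qd': array([-0.0010535 ,  0.00053878, -0.00039557, -0.00044196, -0.00208824,
        0.00042542,  0.00158688]), 'joint_torque': array([-6.32422780e-05, -5.27558649e+01, -1.26648981e+00, -1.53426254e+01,
       -5.25027013e-02,  6.46098619e-03,  1.55447347e-04]), 'tool_pos': array([ 0.19566255, -0.59290881,  0.23789841]), 'eef_rot': array([ 9.87312747e-01,  1.58784982e-01, -2.00391251e-04, -9.10838056e-04]), 'contact_force': array([ 0.87973543, -0.58633898, -0.12835626]), 'moment': array([-0.02987483,  0.00976472, -0.04304763]), 'finger_force': 0.0, 'opening': 0.9989615901387259}
top {'fov_y': 57.63377298705221, 'cx': 324.0384885894506, 'cy': 199.51348245280616, 'world_from_camera': array([[ 0.0223501 , -0.98959754,  0.14211682,  0.29791287],
       [-0.99974784, -0.021814  ,  0.00532926, -0.00500174],
       [-0.00217369, -0.1422001 , -0.98983555,  1.12448314],
       [ 0.        ,  0.        ,  0.        ,  1.        ]])}
scene {'fov_y': 55.06033454398076, 'cx': 319.59076937246437, 'cy': 196.27644201494684, 'world_from_camera': array([[ 0.44458399,  0.6187187 , -0.64771309,  1.15499343],
       [ 0.89559208, -0.29402665,  0.33386097, -0.33352419],
       [ 0.01612111, -0.72851596, -0.68483911,  0.83332212],
       [ 0.        ,  0.        ,  0.        ,  1.        ]])}
```

View pics/top1.png

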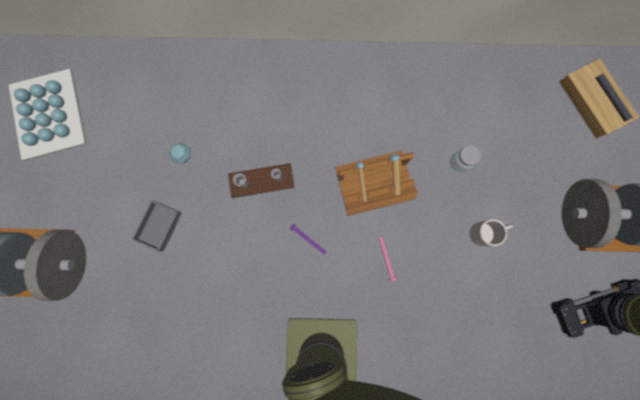

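View pics/scene1.png

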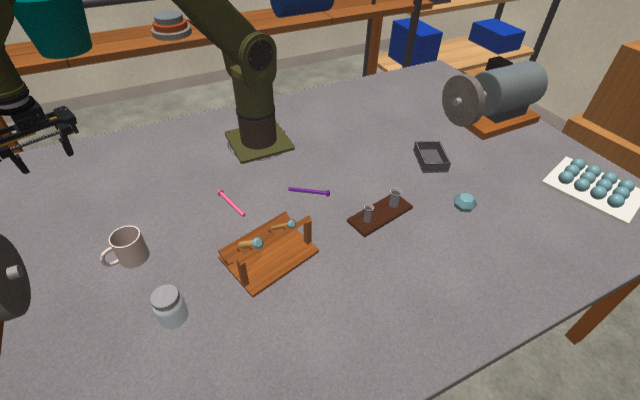

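```bash
python3 - <<'E'
from h import *
z=np.load('top1.npz'); c=eyes.calibration('top'); W=pts(z['d'],c)
for n,u,v in [('stoneL',361,166),('stoneR',396,158),('footL',364,198),('footR',397,193),('cupL',240,180),('cupR',276,174),('board1',230,173),('board2',291,165),('board3',294,187),('board4',232,197),('r1',338,165),('r2',347,213),('r3',416,198),('r4',408,153),('mug',491,233),('jar',468,156)]:
    print(n,np.nanmedian(W[v-1:v+2,u-1:u+2].reshape(-1,3),0).round(3))
c=eyes.calibration('wrist'); print(c, sensors.get_state()['tool_pos'])
E
```

```text
stoneL [ 0.537 -0.101  0.133]
stoneR [ 0.561 -0.198  0.137]
footL [ 0.46  -0.119  0.045]
footR [ 0.477 -0.218  0.048]
cupL [0.512 0.262 0.021]
cupR [0.531 0.151 0.029]
board1 [0.535 0.297 0.01 ]
board2 [0.565 0.107 0.006]
board3 [ 0.495  0.095 -0.001]
board4 [0.46  0.287 0.009]
r1 [ 0.571 -0.041  0.   ]
r2 [ 0.418 -0.071  0.008]
r3 [ 0.469 -0.283  0.003]
r4 [ 0.585 -0.24   0.105]
mug [ 0.366 -0.513  0.006]
jar [ 0.584 -0.417  0.091]
{'fov_y': 65.0628255871756, 'cx': 314.8262129973903, 'cy': 198.45026978204504, 'world_from_camera': array([[ 0.31280335, -0.90375184, -0.29220997,  0.27036945],
       [-0.94981714, -0.29802401, -0.09502153, -0.56818171],
       [-0.0012097 ,  0.30726909, -0.9516219 ,  0.38327871],
       [ 0.        ,  0.        ,  0.        ,  1.        ]])} [ 0.19569769 -0.59297251  0.23800386]
```

Call:
{"name": "send_rows", "arguments": {
  "rows": "0.72 -0.52 0 0;0.72 -0.52 0 0;0.72 -0.52 0 0;0.72 -0.52 0 0;0.72 -0.52 0 0;0.72 -0.52 0 0;0.72 -0.52 0 0;0.72 -0.52 0 0",
  "jaw": -1
}}

```text
clock: 0.77
tool_pos: [0.3558, -0.3727, 0.2387]
eef_rot: [0.987, 0.163, 0.001, -0.001]
contact_force: [0.9, -0.1, 0.5]
opening: 0.999
finger_force: 0.0
```

Call:
{"name": "send_rows", "arguments": {
  "rows": "0.72 -0.52 0 0.014;0.72 -0.52 0 0.014;0.72 -0.52 0 0.014;0.72 -0.52 0 0.014;0.72 -0.52 0 0.014;0.72 -0.52 0 0.014;0.72 -0.52 0 0.014;0.72 -0.52 0 0.014;0.72 -0.52 0 0.014;0.72 -0.52 0 0.014"
}}

```text
clock: 1.6
tool_pos: [0.5071, -0.1643, 0.2384]
eef_rot: [0.994, 0.114, -0.001, 0.001]
contact_force: [0.6, -1.1, 0.5]
opening: 1.001
finger_force: 0.0
```

```bash
python3 - <<'E'
from h import *
p,d,c=snap('wrist','w1.png'); np.savez('w1.npz',p=p,d=d,T=c['world_from_camera']); print(c); s=sensors.get_state();print(s['tool_pos'],s['eef_rot'],s['q'])
E
```

```text
{'fov_y': 65.0628255871756, 'cx': 314.8262129973903, 'cy': 198.45026978204504, 'world_from_camera': array([[ 0.22502143, -0.926783  , -0.30073016,  0.58387425],
       [-0.97435255, -0.2135368 , -0.07098698, -0.14602511],
       [ 0.00157257,  0.30899079, -0.95106373,  0.38354258],
       [ 0.        ,  0.        ,  0.        ,  1.        ]])}
[ 0.50694824 -0.1645206   0.23850568] [ 9.93572184e-01  1.13195412e-01 -8.19135889e-04  6.65952844e-04] [ 0.29556495  0.56695732 -0.11101198  1.84528317  0.09145649  0.7353756
 -1.2100846 ]
```

View pics/w1.png

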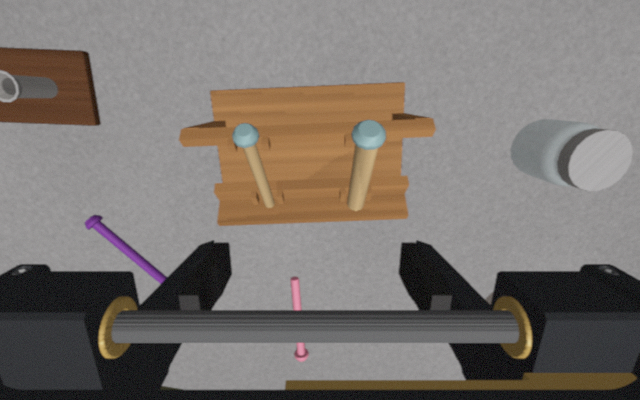

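```bash
python3 - <<'E'
from h import *
z=np.load('w1.npz'); p,d=z['p'],z['d']; c=eyes.calibration('wrist'); c['world_from_camera']=z['T']; W=pts(d,c)
hsv=cv2.cvtColor(p,cv2.COLOR_RGB2HSV)
for u,v in [(260,175),(362,180),(246,134),(369,134),(310,160),(300,190)]: print((u,v),hsv[v,u],W[v,u].round(4))
m=cv2.inRange(hsv,(13,60,130),(25,150,255)); s=cv2.inRange(hsv,(80,40,80),(105,255,255))
for mm,n in((m,'wood'),(s,'stone')):
    k,l,st,ce=cv2.connectedComponentsWithStats(mm)
    for i in range(1,k):
        if st[i,4]>60: 
            Q=W[l==i]; Q=Q[~np.isnan(Q[:,2])]
            print(n,st[i],ce[i].round(1),np.median(Q,0).round(4),Q[:,2].min().round(3),Q[:,2].max().round(3))
E
```

```text
(260, 175) [ 18  92 186] [ 0.5015 -0.1109  0.0872]
(362, 180) [ 19  95 180] [ 0.52   -0.2077  0.0922]
(246, 134) [ 91  45 160] [ 0.5443 -0.0997  0.1317]
(369, 134) [ 91  44 155] [ 0.5664 -0.1938  0.1355]
(310, 160) [ 14 143 161] [ 0.512  -0.1573  0.0106]
(300, 190) [ 15 136 163] [ 0.4822 -0.1528  0.0428]
wood [  179    82   257   144 24985] [309.  153.7] [ 0.5248 -0.1532  0.031 ] -0.002 0.129
wood [ 98 311  18  47 284] [103.5 337.4] [ 0.519  -0.1087  0.3221] 0.318 0.324
wood [518 314  14  44 244] [526.8 338.7] [ 0.5416 -0.2082  0.3225] 0.319 0.324
stone [353 121  32  28 605] [368.1 133.4] [ 0.5669 -0.193   0.133 ] 0.123 0.138
stone [233 124  25  23 394] [245.  134.8] [ 0.5436 -0.0983  0.1297] 0.122 0.134
```

```bash
python3 - <<'E'
from h import *
z=np.load('w1.npz'); p,d=z['p'],z['d']; c=eyes.calibration('wrist'); c['world_from_camera']=z['T']; W=pts(d,c)
hsv=cv2.cvtColor(p,cv2.COLOR_RGB2HSV)
m=cv2.inRange(hsv,(14,60,130),(25,118,255)); m[:, :230]=0; m[:,400:]=0; m[:140]=0; m[215:]=0
m=cv2.morphologyEx(m,cv2.MORPH_OPEN,np.ones((3,3)))
k,l,st,ce=cv2.connectedComponentsWithStats(m)
C=np.array(c['world_from_camera'])[:3,3]
for i in range(1,k):
    if st[i,4]<150: continue
    print(st[i],ce[i].round(1))
    R=.006 if ce[i][0]<310 else .010
    A=[]
    for v in range(st[i,1]+4,st[i,1]+st[i,3]-4):
        us=np.where(l[v]==i)[0]; u=us.mean(); r=W[v,int(round(u))]
        A.append((v,u,len(us),*r))
    A=np.array(A); P=A[:,3:]; P=P[~np.isnan(P).any(1)]
    for it in range(2):
        mu=P.mean(0); t=np.linalg.svd(P-mu)[2][0]; t*=np.sign(t[2]); e=np.linalg.norm(np.cross(P-mu,t),axis=1); P=P[e<.004]
    g=C-mu; n=g-g@t*t; n/=np.linalg.norm(n); ax=mu-R*n
    print('dir',t.round(3),'tilt',np.degrees(np.arccos(t[2])).round(1),'az',np.arctan2(t[1],t[0]).round(3),'axis pt',ax.round(4),'width px',A[:,2].mean().round(1),e.max())
    # stone point: top of axis by stone height
    for zz in (.045,.09,.13): print(zz,(ax+t*(zz-ax[2])/t[2]).round(4))
# triangulate stones
S=[]
for n in('wrist','top','scene'):
    if n=='wrist': pp,cc=p,c
    else: q=np.load(n+'1.npz'); pp=q['p']; cc=eyes.calibration(n)
    h=cv2.cvtColor(pp,cv2.COLOR_RGB2HSV); s=cv2.inRange(h,(80,40,80),(105,255,255))
    k,l,st,ce=cv2.connectedComponentsWithStats(s)
    win={'wrist':[(245,134),(368,133)],'top':[(361,166),(396,158)],'scene':[(292,225),(257,243)]}[n]
    o=[]
    for w in win:
        j=[i for i in range(1,k) if st[i,4]>6 and np.hypot(*(ce[i]-w))<10]
        print(n,w,[(st[i,4],ce[i].round(1)) for i in j]); o.append(ray(cc,*ce[j[0]]))
    S.append(o)
for q in(0,1):
    M=0;b=0
    for o,r in [s[q] for s in S]:
        r=r/np.linalg.norm(r); Pm=np.eye(3)-np.outer(r,r); M=M+Pm; b=b+Pm@o
    x=np.linalg.solve(M,b); print('stone',x.round(4),[np.linalg.norm(np.cross(x-s[q][0],s[q][1]/np.linalg.norm(s[q][1]))).round(4) for s in S])
E
```

```text
[244 146  30  62 731] [259.1 175. ]
dir [0.682 0.185 0.707] tilt 45.0 az 0.265 axis pt [ 0.5014 -0.1083  0.081 ] width px 12.3 0.0019736881406799164
0.045 [ 0.4668 -0.1177  0.045 ]
0.09 [ 0.5102 -0.1059  0.09  ]
0.13 [ 0.5487 -0.0954  0.13  ]
[ 348  149   30   62 1065] [361.5 177.7]
dir [0.681 0.183 0.709] tilt 44.9 az 0.262 axis pt [ 0.5261 -0.2078  0.0847] width px 17.7 0.0009970972486286814
0.045 [ 0.4879 -0.218   0.045 ]
0.09 [ 0.5311 -0.2064  0.09  ]
0.13 [ 0.5696 -0.1961  0.13  ]
wrist (245, 134) [(np.int32(394), array([245. , 134.8]))]
wrist (368, 133) [(np.int32(605), array([368.1, 133.4]))]
top (361, 166) [(np.int32(20), array([359.7, 164.8]))]
top (396, 158) [(np.int32(34), array([394.7, 157.1]))]
scene (292, 225) [(np.int32(39), array([291. , 223.4]))]
scene (257, 243) [(np.int32(81), array([257.2, 242.3]))]
stone [ 0.5426 -0.0975  0.1247] [np.float64(0.0004), np.float64(0.0004), np.float64(0.0007)]
stone [ 0.5663 -0.1949  0.1274] [np.float64(0.0003), np.float64(0.001), np.float64(0.0007)]
```

Call:
{"name": "send_rows", "arguments": {
  "rows": "0.071 -0.188 0 -0.006;0.071 -0.188 0.1 -0.006;0.071 -0.188 0.2 -0.006;0.071 -0.188 0.25 -0.006;0.071 -0.188 0.25 -0.006;0.071 -0.188 0.25 -0.006"
}}

```text
clock: 2.15
tool_pos: [0.5152, -0.1039, 0.1634]
eef_rot: [0.991, 0.132, -0.001, 0.0]
contact_force: [0.5, 0.0, 0.4]
opening: 0.999
finger_force: 0.0
```

```bash
cat >> h.py <<'E'
def to(x,y,z,az=None):
    s=sensors.get_state(); q=s['eef_rot']; a=2*np.arctan2(q[1],q[0]); d=np.array([x,y,z])-s['tool_pos']
    print('TCP',s['tool_pos'].round(4),'az',a.round(4),'->',np.round([(d[0]*np.cos(a)+d[1]*np.sin(a))/.3,(d[0]*np.sin(a)-d[1]*np.cos(a))/.3,-d[2]/.3, 0 if az is None else -(az-a)/6.2832],4))
E
python3 -c "
from h import *
to(.5149,-.1047,.0823,.263)
p,d,c=snap('wrist','w2.png')"
```

```text
TCP [ 0.5152 -0.1039  0.1634] az 0.2656 -> [-0.0018  0.0021  0.2705  0.0004]
```

View pics/w2.png

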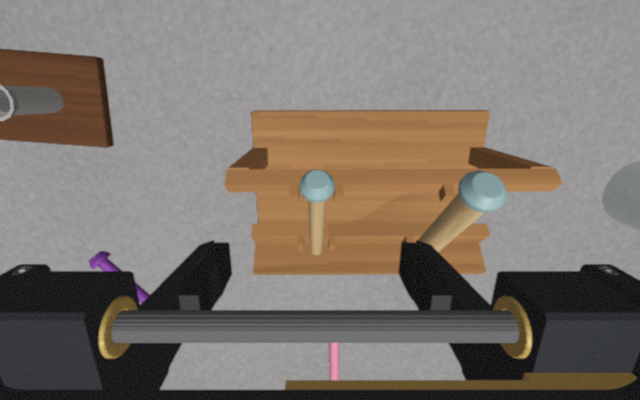

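Call:
{"name": "send_rows", "arguments": {
  "rows": "-0.001 0.001 0.08 0;-0.001 0.001 0.16 0;-0.001 0.001 0.22 0;-0.001 0.001 0.26 0;-0.001 0.001 0.27 0;-0.001 0.001 0.27 0;-0.001 0.001 0.27 0"
}}

```text
clock: 2.78
tool_pos: [0.5169, -0.1032, 0.084]
eef_rot: [0.991, 0.133, 0.001, 0.0]
contact_force: [0.2, 0.2, 0.0]
opening: 1.002
finger_force: 0.0
```

Call:
{"name": "send_rows", "arguments": {
  "rows": "0 0 0 0;0 0 0 0;0 0 0 0;0 0 0 0;0 0 0 0;0 0 0 0;0 0 0 0;0 0 0 0;0 0 0 0;0 0 0 0",
  "jaw": 1,
  "force": 10
}}

```text
clock: 3.62
tool_pos: [0.5159, -0.1024, 0.0827]
eef_rot: [0.991, 0.134, -0.0, 0.0]
contact_force: [0.8, 0.6, 0.4]
opening: 0.27
finger_force: 0.0
```

Call:
{"name": "send_rows", "arguments": {
  "rows": "0 0 0 0;0 0 0 0;0 0 0 0;0 0 0 0;0 0 0 0;0 0 0 0"
}}

```text
clock: 4.12
tool_pos: [0.516, -0.1024, 0.0827]
eef_rot: [0.991, 0.134, 0.0, 0.0]
contact_force: [0.2, 0.4, 0.5]
opening: 0.127
finger_force: 10.0
```

Call:
{"name": "send_rows", "arguments": {
  "rows": "0 0 -0.02 0;0 0 -0.05 0;0 0 -0.1 0;0 0 -0.15 0;0 0 -0.2 0;0 0 -0.25 0;0 0 -0.3 0;0 0 -0.3 0;0 0 -0.3 0"
}}

```text
clock: 4.87
tool_pos: [0.5165, -0.1026, 0.1737]
eef_rot: [0.991, 0.134, 0.001, 0.0]
contact_force: [0.3, 0.4, -0.8]
opening: 0.129
finger_force: 10.0
```

```bash
python3 -c "
from h import *
to(.5149,-.1047,.0823,.263)
p,d,c=snap('wrist','w3.png');snap('scene','s3.png')
a=cv2.imread('pics/s3.png')[150:300,180:420]; b=cv2.imread('pics/w3.png')
cv2.imwrite('pics/c3.png',np.vstack([cv2.resize(a,(480,300)),cv2.resize(b[:,80:560],(360,300)).copy() if 0 else cv2.resize(b,(480,300))]))"
```

```text
TCP [ 0.5165 -0.1026  0.1737] az 0.2684 -> [-0.007   0.0055  0.3048  0.0009]
```

View pics/c3.png

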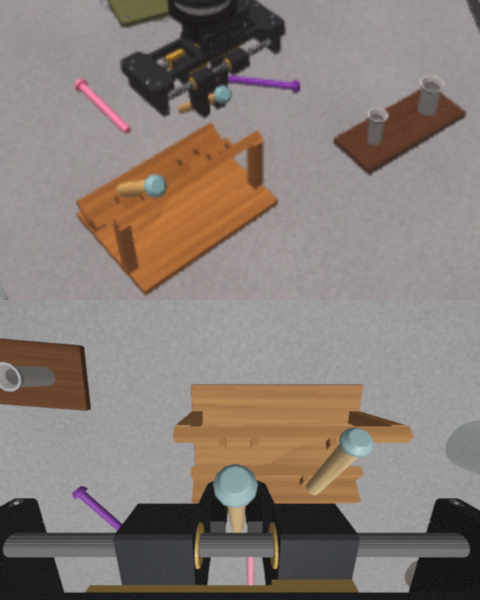

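Call:
{"name": "send_rows", "arguments": {
  "rows": "0 -0.05 -0.1 0;0.01 -0.15 -0.2 0;0.02 -0.27 -0.23 0.016;0.027 -0.39 -0.23 0.016;0.027 -0.51 -0.23 0.016;0.027 -0.63 -0.23 0.016;0.027 -0.75 -0.23 0.016;0.027 -0.85 -0.23 0.016;0.027 -0.91 -0.23 0.016;0.027 -0.935 -0.23 0.016"
}}

```text
clock: 5.8
tool_pos: [0.4477, 0.1736, 0.2408]
eef_rot: [0.996, 0.087, -0.001, -0.0]
contact_force: [0.4, 0.6, -0.6]
opening: 0.132
finger_force: 10.0
```

Call:
{"name": "send_rows", "arguments": {
  "rows": "0 0 0 0;0 0 0 0"
}}

```text
clock: 5.97
tool_pos: [0.4494, 0.169, 0.2412]
eef_rot: [0.997, 0.084, -0.001, 0.001]
contact_force: [-0.5, 0.3, -0.9]
opening: 0.133
finger_force: 10.0
```

```bash
python3 -c "
from h import *
to(.45,.17,.25,.17)
p,d,c=snap('wrist','w4.png'); np.savez('w4.npz',p=p,d=d,T=c['world_from_camera'])"
```

```text
TCP [0.4494 0.169  0.2412] az 0.1673 -> [ 0.0027 -0.003  -0.0295 -0.0004]
```

View pics/w4.png

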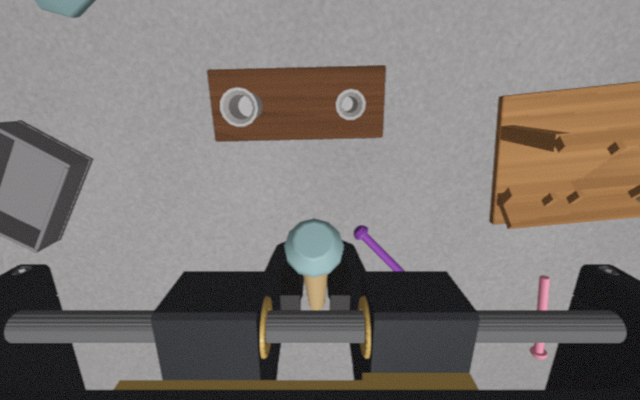

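```bash
python3 - <<'E'
from h import *
z=np.load('w4.npz'); p,d=z['p'],z['d']; c=eyes.calibration('wrist'); c['world_from_camera']=z['T']; W=pts(d,c)
hsv=cv2.cvtColor(p,cv2.COLOR_RGB2HSV)
for n,(u0,v0) in dict(wide=(240,107),narrow=(350,104)).items():
    # rim = points near z .066 by depth
    w=W[v0-30:v0+30,u0-30:u0+30]; m=(np.abs(w[...,2]-.066)<.004)
    Q=w[m]; A=np.c_[2*Q[:,:2],np.ones(len(Q))]; s=np.linalg.lstsq(A,(Q[:,:2]**2).sum(1),rcond=None)[0]
    print(n,'depth rim n',m.sum(),'z',np.median(Q[:,2]).round(4),'centre',s[:2].round(4),'r',np.sqrt(s[2]+s[0]**2+s[1]**2).round(4))
    # colour: board brown mask hole
    g=((hsv[v0-30:v0+30,u0-30:u0+30,1]<60)&(hsv[v0-30:v0+30,u0-30:u0+30,2]>150)).astype(np.uint8)
    k,l,st,ce=cv2.connectedComponentsWithStats(g); i=1+np.argmin(np.hypot(*(ce[1:]-30).T)+ (st[1:,4]<40)*99)
    ct=max(cv2.findContours((l==i).astype(np.uint8),cv2.RETR_EXTERNAL,cv2.CHAIN_APPROX_NONE)[0],key=len)
    e=cv2.fitEllipse(ct); uv=(e[0][0]+u0-30,e[0][1]+v0-30); o,r=ray(c,*uv)
    print(' ellipse',np.round(uv,1),np.round(e[1],1),'at .066',(o+r*(.066-o[2])/r[2]).round(4),'dia mm',np.mean(e[1])/foc(c)*(o[2]-.066)*1000/.95, hsv[v0,u0-18:u0+19:3,1:].tolist())
# stone
s=cv2.inRange(hsv,(80,40,80),(105,255,255)); s[:200]=0
k,l,st,ce=cv2.connectedComponentsWithStats(s); i=1+np.argmax(st[1:,4]); Q=W[l==i]; print('stone',st[i],ce[i],np.nanmedian(Q,0).round(4))
m=cv2.inRange(hsv,(14,60,100),(25,140,255)); m[:270]=0;m[312:]=0;m[:,:300]=0;m[:,335:]=0
Q=W[m>0]; Q=Q[~np.isnan(Q[:,2])]; t=np.linalg.svd(Q-Q.mean(0))[2][0]; print('dowel',len(Q),Q.mean(0).round(4),t)
sc,_=snap('scene','s4.png')[:2]
E
```

```text
wide depth rim n 454 z 0.0648 centre [0.5052 0.2546] r 0.0164
 ellipse [238.3 106.7] [35.7 38.9] at .066 [0.5056 0.2544 0.066 ] dia mm 40.140594442157415 [[4, 174], [8, 154], [8, 135], [10, 100], [13, 101], [9, 109], [3, 181], [3, 181], [6, 180], [3, 179], [3, 163], [5, 165], [6, 120]]
narrow depth rim n 353 z 0.0648 centre [0.5259 0.1469] r 0.0124
 ellipse [350.1 104.1] [28.1 30.1] at .066 [0.5262 0.1467 0.066 ] dia mm 31.335763856351026 [[133, 102], [52, 128], [3, 166], [10, 161], [1, 176], [1, 180], [1, 183], [5, 102], [3, 79], [10, 125], [7, 155], [18, 145], [143, 98]]
stone [ 284  219   60   57 2481] [313.50423216 247.44336961] [0.4779 0.1747 0.2874]
dowel 614 [0.4279 0.1649 0.2404] [-0.6181808  -0.1359493  -0.77419008]
```

Call:
{"name": "send_rows", "arguments": {
  "rows": "0.1 0.03 0 0;0.2 0.06 0.05 0;0.3 0.1 0.15 0;0.38 0.115 0.22 0;0.42 0.115 0.28 0;0.434 0.115 0.31 0;0.434 0.115 0.31 0;0.434 0.115 0.31 0;0.434 0.115 0.31 0"
}}

```text
clock: 6.82
tool_pos: [0.583, 0.1577, 0.1499]
eef_rot: [0.996, 0.084, 0.0, -0.0]
contact_force: [-0.2, -0.3, -0.5]
opening: 0.124
finger_force: 10.0
```

```bash
cat >> h.py <<'E'
def stick(c,W,p,blue):pass
E
python3 - <<'E'
from h import *
to(.5836,.1565,.107,.167)
p,d,c=snap('scene','s5.png'); f=cv2.imread('pics/s5.png')[130:250,310:470]
cv2.imwrite('pics/c5.png',cv2.resize(f,(640,480),interpolation=cv2.INTER_CUBIC))
E
```

```text
TCP [0.583  0.1577 0.1499] az 0.1679 -> [1.200e-03 4.200e-03 1.428e-01 1.000e-04]
```

View pics/c5.png

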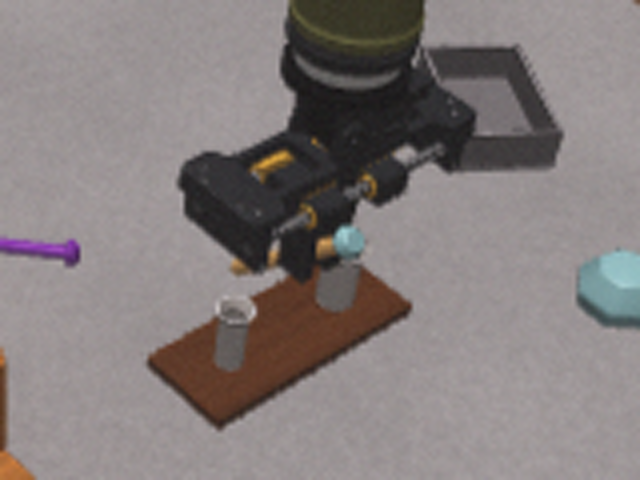

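```bash
cat >> h.py <<'E'
def onplane(c,uv,P,a):  # ray hit on vertical plane through P with horizontal dir a
    n=np.array([-np.sin(a),np.cos(a),0]); o,r=ray(c,*uv); return o+r*((P-o)@n)/(r@n)
E
python3 - <<'E'
from h import *
c=eyes.calibration('scene'); s=sensors.get_state(); T=s['tool_pos']; a=.168
cup=np.array([.526,.1468])
for uv in [(310+233/4,130+267/4),(310+243/4,130+258/4),(310+245/4,130+272/4),(310+349/4,130+241/4)]:
    x=onplane(c,uv,T,a); print(x.round(4),'u,w rel cup',((x[:2]-cup)@[np.cos(a),np.sin(a)]).round(4))
d=T[:2]-cup; print('TCP rel cup',d@[np.cos(a),np.sin(a)],d@[-np.sin(a),np.cos(a)])
E
```

```text
[0.5199 0.1473 0.0981] u,w rel cup -0.006
[0.5279 0.1486 0.1129] u,w rel cup 0.0022
[0.5316 0.1493 0.1025] u,w rel cup 0.0059
[0.6128 0.163  0.1931] u,w rel cup 0.0883
TCP rel cup 0.05828078107610056 0.0014916375461443525
```

Call:
{"name": "send_rows", "arguments": {
  "rows": "0.001 0.005 0.04 0;0.001 0.005 0.08 0;0.001 0.005 0.11 0;0.001 0.005 0.13 0;0.001 0.005 0.14 0;0.001 0.005 0.143 0;0.001 0.005 0.143 0;0.001 0.005 0.143 0"
}}

```text
clock: 7.53
tool_pos: [0.584, 0.1565, 0.106]
eef_rot: [0.996, 0.084, -0.0, 0.0]
contact_force: [0.3, -0.3, 0.8]
opening: 0.137
finger_force: 10.0
```

```bash
python3 - <<'E'
from h import *
to(.5836,.1565,.107,.167); s=sensors.get_state(); print(s['contact_force'].round(2),s['q'].round(2))
T=s['tool_pos'];a=.168;d=T[:2]-np.array([.526,.1468]); print('TCP rel cup',d@[np.cos(a),np.sin(a)],d@[-np.sin(a),np.cos(a)])
E
```

```text
TCP [0.584  0.1565 0.106 ] az 0.168 -> [-0.0014 -0.0003 -0.0035  0.0002]
[ 0.3  -0.3   0.78] [-0.31  0.84 -0.05  1.74  0.06  0.57 -1.8 ]
TCP rel cup 0.058828991799792764 -0.00015128209381263386
```

Call:
{"name": "send_rows", "arguments": {
  "rows": "-0.014 0 -0.01 0;-0.028 0 -0.02 0;-0.042 0 -0.03 0;-0.057 0 -0.037 0;-0.075 0 -0.04 0;-0.092 0 -0.041 0;-0.11 0 -0.041 0;-0.127 0 -0.04 0;-0.127 0 -0.04 0"
}}

```text
clock: 8.28
tool_pos: [0.5478, 0.1505, 0.1197]
eef_rot: [0.996, 0.084, 0.002, -0.0]
contact_force: [2.8, -0.3, 5.6]
opening: 0.126
finger_force: 10.0
```

```bash
python3 - <<'E'
from h import *
s=sensors.get_state(); print(s['contact_force'].round(2),s['opening'])
p,d,c=snap('scene','s6.png'); f=cv2.imread('pics/s6.png')[130:250,310:470]
cv2.imwrite('pics/c6.png',cv2.resize(f,(640,480),interpolation=cv2.INTER_CUBIC))
h=cv2.cvtColor(p,cv2.COLOR_RGB2HSV); m=cv2.inRange(h,(80,40,80),(105,255,255)); m[:, :340]=0;m[:,440:]=0
k,l,st,ce=cv2.connectedComponentsWithStats(m); i=1+np.argmax(st[1:,4]); T=s['tool_pos']; a=.168; x=onplane(c,ce[i],T,a)
d=x-T; u=d[:2]@[np.cos(a),np.sin(a)]; print('TCP',T,'stone px',ce[i],st[i,4],x.round(4),'rel G u,z',u.round(4),(d[2]-.014).round(4),'tilt',np.degrees(np.arctan2(u,d[2]-.014)))
E
```

```text
[ 2.81 -0.28  5.58] 0.12590167577123404
TCP [0.54778183 0.15049566 0.11973613] stone px [385.11111111 184.77777778] 9 [0.5733 0.1548 0.1827] rel G u,z 0.0259 0.049 tilt 27.842162391680365
```

View pics/c6.png

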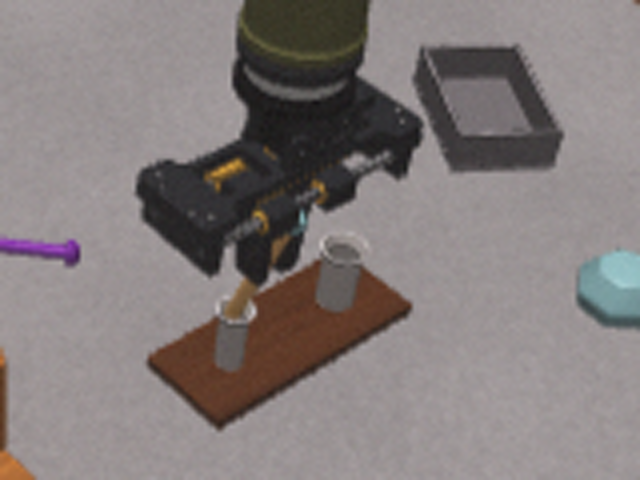

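Call:
{"name": "send_rows", "arguments": {
  "rows": "-0.015 0 -0.003 0;-0.03 0 -0.003 0;-0.045 0 0 0;-0.055 0 0.005 0;-0.065 0 0.01 0;-0.072 0 0.015 0;-0.072 0 0.02 0;-0.072 0 0.02 0;-0.072 0 0.02 0"
}}

```text
clock: 9.08
tool_pos: [0.5269, 0.1467, 0.1139]
eef_rot: [0.996, 0.084, 0.002, -0.0]
contact_force: [2.8, -0.8, 12.5]
opening: 0.134
finger_force: 10.0
```

```bash
python3 - <<'E'
from h import *
s=sensors.get_state(); print(s['contact_force'].round(2),s['opening'])
to(.526,.1468,.092,.168)
p,d,c=snap('scene','s7.png'); f=cv2.imread('pics/s7.png')[130:250,310:470]
cv2.imwrite('pics/c7.png',cv2.resize(f,(640,480),interpolation=cv2.INTER_CUBIC))
E
```

```text
[ 2.78 -0.78 12.52] 0.13356506530566373
TCP [0.5269 0.1467 0.1139] az 0.1676 -> [-0.0029 -0.0007  0.073  -0.0001]
```

View pics/c7.png

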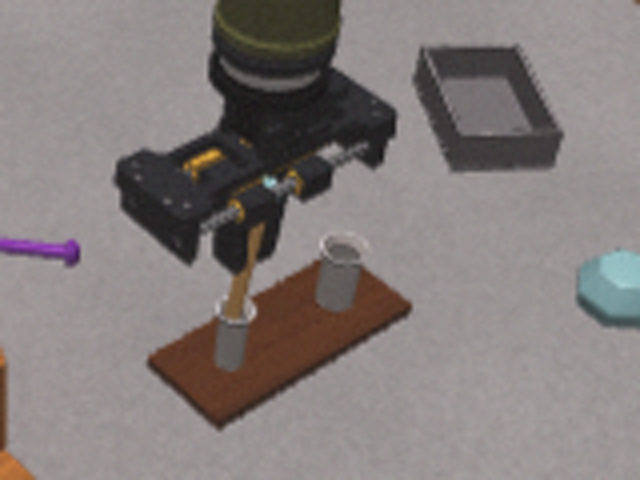

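```bash
python3 - <<'E'
from h import *
c=eyes.calibration('scene'); s=sensors.get_state(); T=s['tool_pos']; a=.168
cup=np.array([.526,.1468]); im=cv2.imread('pics/s7.png'); h=cv2.cvtColor(im,cv2.COLOR_BGR2HSV)
m=cv2.inRange(h,(10,60,60),(25,200,255)); X=[]
for v in range(184,206):
    us=[u for u in range(360,385) if m[v,u]]
    if len(us)>=2: 
        x=onplane(c,(np.mean(us),v),T,a); X.append([(x[:2]-cup)@[np.cos(a),np.sin(a)],x[2]]); print(v,us[0],us[-1],np.round(X[-1],4))
for px in [(310+270/4,130+183/4)]: x=onplane(c,px,T,a); print('stone',(x[:2]-cup)@[np.cos(a),np.sin(a)],x[2])
E
```

```text
184 369 370 [-0.0064  0.1462]
186 374 375 [0.0127 0.1529]
187 372 375 [0.0097 0.1471]
188 372 375 [0.0102 0.1439]
189 372 375 [0.0108 0.1407]
190 372 374 [0.0095 0.1361]
191 372 374 [0.0101 0.1328]
192 372 374 [0.0106 0.1295]
193 372 373 [0.0093 0.1249]
194 372 373 [0.0099 0.1216]
195 372 373 [0.0104 0.1182]
196 371 373 [0.0092 0.1135]
197 370 372 [0.006  0.1073]
198 369 384 [0.0147 0.1102]
199 368 384 [0.0171 0.1083]
200 368 384 [0.0233 0.1094]
201 368 384 [0.0264 0.108 ]
202 368 383 [0.0234 0.1018]
203 367 384 [0.0251 0.0993]
204 367 384 [0.0178 0.0897]
205 367 381 [0.0208 0.0882]
stone 0.017647157575663874 0.1921506738484311
```

```bash
python3 - <<'E'
from h import *
p,d,c=snap('wrist','w7.png'); W=pts(d,c); s=sensors.get_state(); T=s['tool_pos']; a=.168; cup=np.array([.526,.1468])
h=cv2.cvtColor(p,cv2.COLOR_RGB2HSV)
m=cv2.inRange(h,(80,40,60),(105,255,255)); m[:200]=0
k,l,st,ce=cv2.connectedComponentsWithStats(m)
for i in range(1,k):
    if st[i,4]>100:
        Q=W[l==i]; Q=Q[~np.isnan(Q[:,2])]; D=Q-T; U=D[:,:2]@[np.cos(a),np.sin(a)]
        print(st[i],'u rel TCP',np.percentile(U,[2,50,98]).round(4),'z rel TCP',np.percentile(D[:,2],[2,50,98]).round(4))
E
```

```text
[292 301  46  10 291] u rel TCP [0.0178 0.0197 0.0242] z rel TCP [0.0649 0.067  0.0748]
[279 343  15  19 141] u rel TCP [0.0064 0.0098 0.0127] z rel TCP [0.0696 0.0736 0.0756]
[334 343  17  22 141] u rel TCP [0.0021 0.0091 0.0124] z rel TCP [0.0651 0.0732 0.0754]
```

View pics/w7.png

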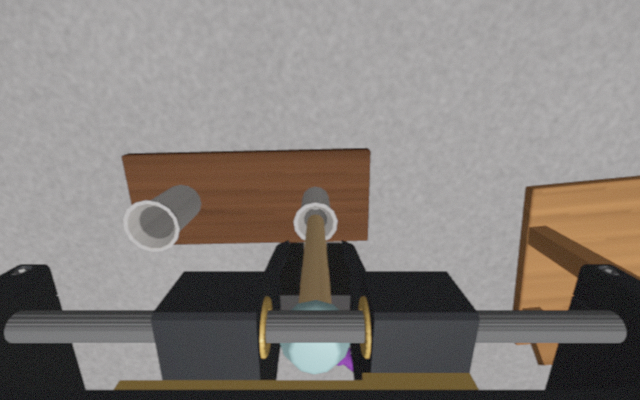

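```bash
cat > fit.py <<'E'
from h import *
def fit(cup,a,r,v0=215,v1=290,u0=316,hw=25,side=0):
    p,d,c=snap('wrist'); W=pts(d,c); T=sensors.get_state()['tool_pos']
    h=cv2.cvtColor(p,cv2.COLOR_RGB2HSV); m=cv2.inRange(h,(10,60,50),(25,190,255)); X=[]
    for v in range(v0,v1,2):
        us=np.where(m[v,u0-hw:u0+hw])[0]+u0-hw
        if len(us)>=6:
            x=W[v,int(us.mean())]-[*cup,0]; X.append([x[:2]@[np.cos(a),np.sin(a)],x[:2]@[-np.sin(a),np.cos(a)],x[2]])
    X=np.array(X); X=X[~np.isnan(X).any(1)]
    for _ in range(2):
        pu=np.polyfit(X[:,2],X[:,0],1); X=X[abs(np.polyval(pu,X[:,2])-X[:,0])<.002]
    pw=np.polyfit(X[:,2],X[:,1],1)
    th=np.arctan(pu[0]); ax=lambda z:np.polyval(pu,z)-r/np.cos(th)
    print('n',len(X),'z range',X[:,2].min().round(3),X[:,2].max().round(3),'tilt deg',np.degrees(th).round(1),'side',np.degrees(np.arctan(pw[0])).round(1),'axis u at .05 .066 .13 .19',[round(ax(z)*1e3,1) for z in(.05,.066,.13,.19)],'w at .066',round(np.polyval(pw,.066)*1e3,1),'TCP rel',((T[:2]-cup)@[np.cos(a),np.sin(a)]).round(4),T[2].round(4))
E
python3 -c "
from fit import *
fit(np.array([.526,.1468]),.168,.006)"
```

```text
n 38 z range 0.059 0.164 tilt deg 6.2 side 0.4 axis u at .05 .066 .13 .19 [np.float64(-3.8), np.float64(-2.1), np.float64(4.8), np.float64(11.3)] w at .066 -0.6 TCP rel 0.0009 0.1139
```

Call:
{"name": "send_rows", "arguments": {
  "rows": "0 0 -0.015 0;0.005 0 -0.03 0;0.011 0 -0.03 0;0.011 0 -0.03 0;0.011 0 -0.03 0"
}}

```text
clock: 9.65
tool_pos: [0.5275, 0.1469, 0.1204]
eef_rot: [0.996, 0.084, -0.001, 0.0]
contact_force: [-0.2, -0.4, 0.3]
opening: 0.132
finger_force: 10.0
```

```bash
python3 -c "
from fit import *
print(sensors.get_state()['contact_force'])
fit(np.array([.526,.1468]),.168,.006)"
```

```text
[-0.22422301 -0.36327746  0.31640618]
n 38 z range 0.071 0.167 tilt deg 5.3 side 0.2 axis u at .05 .066 .13 .19 [np.float64(-2.4), np.float64(-0.9), np.float64(5.0), np.float64(10.5)] w at .066 -0.1 TCP rel 0.0016 0.1203
```

Call:
{"name": "send_rows", "arguments": {
  "rows": "0.003 0 0.01 0;0.003 0 0.02 0;0.003 0 0.03 0;0.003 0 0.04 0;0.003 0 0.05 0;0.003 0 0.05 0"
}}

```text
clock: 10.2
tool_pos: [0.5288, 0.147, 0.105]
eef_rot: [0.996, 0.084, -0.001, 0.0]
contact_force: [-0.6, 0.2, -1.3]
opening: 0.132
finger_force: 10.0
```

```bash
python3 -c "
from fit import *
print(sensors.get_state()['contact_force'])
fit(np.array([.526,.1468]),.168,.006)"
```

```text
[-0.57760757  0.21170904 -1.31010282]
n 37 z range 0.056 0.153 tilt deg 5.0 side 0.3 axis u at .05 .066 .13 .19 [np.float64(0.5), np.float64(1.9), np.float64(7.5), np.float64(12.7)] w at .066 -0.4 TCP rel 0.003 0.1053
```

Call:
{"name": "send_rows", "arguments": {
  "rows": "-0.003 0 0.01 0;-0.006 0 0.02 0;-0.009 0 0.03 0;-0.012 0 0.04 0;-0.014 0 0.05 0;-0.016 0 0.06 0;-0.017 0 0.07 0;-0.017 0 0.08 0;-0.017 0 0.09 0;-0.017 0 0.09 0"
}}

```text
clock: 11.08
tool_pos: [0.5242, 0.1464, 0.0782]
eef_rot: [0.996, 0.084, -0.0, 0.0]
contact_force: [2.8, 0.4, -1.2]
opening: 0.13
finger_force: 10.0
```

```bash
python3 -c "
from fit import *
print(sensors.get_state()['contact_force'])
fit(np.array([.526,.1468]),.168,.006)"
```

```text
[ 2.82834395  0.36365769 -1.15610951]
n 30 z range 0.064 0.124 tilt deg 3.2 side 0.2 axis u at .05 .066 .13 .19 [np.float64(-0.4), np.float64(0.5), np.float64(4.2), np.float64(7.6)] w at .066 -0.0 TCP rel -0.0021 0.0783
```

Call:
{"name": "send_rows", "arguments": {
  "rows": "0 0 0.005 0;0 0 0.01 0;0 0 0.015 0;0 0 0.02 0;0 0 0.02 0;0 0 0.02 0"
}}

```text
clock: 11.63
tool_pos: [0.5245, 0.1464, 0.0736]
eef_rot: [0.996, 0.084, 0.0, -0.0]
contact_force: [1.3, 0.1, 6.9]
opening: 0.129
finger_force: 10.0
```

```bash
python3 -c "
from fit import *
print(sensors.get_state()['contact_force'])
p,d,c=snap('wrist'); W=pts(d,c); h=cv2.cvtColor(p,cv2.COLOR_RGB2HSV); m=cv2.inRange(h,(80,40,60),(105,255,255)); m[:280]=0; Q=W[m>0]; print('stone z pct',np.nanpercentile(Q[:,2],[5,50,95]).round(4), m.sum()/255)
"
```

```text
[1.26811193 0.12486585 6.86489657]
stone z pct [0.1434 0.1474 0.1492] 620.0
```

Call:
{"name": "send_rows", "arguments": {
  "rows": "0 0 -0.005 0;0 0 -0.005 0;0 0 -0.005 0;0 0 -0.005 0;0 0 -0.005 0;0 0 -0.005 0;0 0 -0.005 0;0 0 -0.005 0",
  "jaw": -1
}}

```text
clock: 12.35
tool_pos: [0.5242, 0.1463, 0.0742]
eef_rot: [0.996, 0.084, -0.0, 0.0]
contact_force: [0.2, -1.4, -0.2]
opening: 0.713
finger_force: 0.0
```

Call:
{"name": "send_rows", "arguments": {
  "rows": "0 0 -0.04 0;0 0 -0.12 0;0 0 -0.24 0;0 0 -0.36 0;0 0 -0.46 0;0 0 -0.5 0;0 0 -0.5 0;0 0 -0.5 0"
}}

```text
clock: 13.02
tool_pos: [0.5243, 0.1463, 0.2245]
eef_rot: [0.996, 0.084, 0.0, -0.0]
contact_force: [-0.9, 0.6, -0.7]
opening: 1.004
finger_force: 0.0
```

```bash
python3 -c "
from h import *
W=0;s=sensors.get_state()
F=np.array([.4789,-.2194,.0362]); t=np.array([.681,.183,.709]); G=F+.089*t; print(G); to(G[0],G[1],G[2]-.013+.08,.263); to(.5,-.04,.235,.263)
p,d,c=snap('wrist','w8.png');W=pts(d,c); h=cv2.cvtColor(p,cv2.COLOR_RGB2HSV); m=cv2.inRange(h,(80,40,60),(105,255,255)); k,l,st,ce=cv2.connectedComponentsWithStats(m)
for i in range(1,k):
  if st[i,4]>60: print(st[i],np.nanmedian(W[l==i],0).round(4))
"
```

```text
[ 0.539509 -0.203113  0.099301]
TCP [0.5243 0.1463 0.2245] az 0.168 -> [-0.1448  1.1569  0.1939 -0.0151]
TCP [0.5243 0.1463 0.2245] az 0.168 -> [-0.1838  0.5988 -0.0351 -0.0151]
[   0   17   68   71 3452] [0.5968 0.4425 0.0313]
[302 188  26  27 278] [0.5328 0.1484 0.1467]
```

Call:
{"name": "send_rows", "arguments": {
  "rows": "-0.02 0.1 -0.02 0;-0.04 0.23 -0.02 -0.005;-0.06 0.36 -0.02 -0.01;-0.08 0.49 -0.02 -0.015;-0.1 0.62 -0.02 -0.015;-0.12 0.75 -0.02 -0.015;-0.13 0.85 -0.02 -0.015;-0.14 0.93 -0.02 -0.015;-0.14 0.93 -0.02 -0.015"
}}

```text
clock: 13.82
tool_pos: [0.5277, -0.1429, 0.2282]
eef_rot: [0.992, 0.126, -0.002, 0.002]
contact_force: [-0.7, 0.6, -0.0]
opening: 1.001
finger_force: 0.0
```

```bash
python3 -c "
from h import *
to(.5395,-.2031,.165,.263)"
```

```text
TCP [ 0.5277 -0.1429  0.2282] az 0.2527 -> [-0.012   0.204   0.2106 -0.0016]
```

Call:
{"name": "send_rows", "arguments": {
  "rows": "-0.012 0.08 0.03 0;-0.012 0.16 0.1 0;-0.012 0.2 0.17 0;-0.012 0.204 0.2 0;-0.012 0.204 0.21 0;-0.012 0.204 0.21 0;-0.012 0.204 0.21 0"
}}

```text
clock: 14.4
tool_pos: [0.5422, -0.1938, 0.1675]
eef_rot: [0.991, 0.132, 0.0, -0.001]
contact_force: [-0.6, -0.3, 0.9]
opening: 0.996
finger_force: 0.0
```

```bash
python3 - <<'E'
from h import *
to(.5395,-.2031,.085,.263); s=sensors.get_state(); T=s['tool_pos']; a=.263
p,d,c=snap('wrist','w9.png');W=pts(d,c); h=cv2.cvtColor(p,cv2.COLOR_RGB2HSV)
m=cv2.inRange(h,(80,40,60),(105,255,255)); k,l,st,ce=cv2.connectedComponentsWithStats(m); i=1+np.argmax(st[1:,4]); Q=np.nanmedian(W[l==i],0); print('stone',st[i],ce[i],Q.round(4))
D=Q-T; print('rel TCP u,w',D[:2]@[np.cos(a),np.sin(a)],D[:2]@[-np.sin(a),np.cos(a)])
m=cv2.inRange(h,(14,60,100),(25,118,255)); m[:,:280]=0;m[:,350:]=0;m[:180]=0;m[270:]=0
for v in range(200,262,6):
    us=np.where(m[v])[0]
    if len(us)>5: Q=W[v,int(us.mean())]; D=Q-T; print(v,us.mean().round(1),len(us),Q.round(4),(D[:2]@[-np.sin(a),np.cos(a)]).round(4))
E
```

```text
TCP [ 0.5422 -0.1938  0.1675] az 0.2647 -> [-0.0167  0.0276  0.275   0.0003]
stone [ 307  174   42   39 1143] [327.05424322 191.89938758] [ 0.5681 -0.1935  0.1324]
rel TCP u,w 0.025105072939695744 -0.0064535527997146005
212 325.4 9 [ 0.5561 -0.196   0.1356] -0.0057
218 326.0 27 [ 0.5469 -0.1997  0.1204] -0.007
224 325.5 26 [ 0.5397 -0.2013  0.1127] -0.0066
230 325.5 24 [ 0.5327 -0.2035  0.1062] -0.0069
236 325.0 23 [ 0.524  -0.2062  0.0967] -0.0073
242 324.5 22 [ 0.5146 -0.2084  0.087 ] -0.0069
248 323.5 22 [ 0.504  -0.2107  0.076 ] -0.0064
254 323.5 20 [ 0.4931 -0.2141  0.0651] -0.0068
260 323.5 14 [ 0.4798 -0.2181  0.0507] -0.0073
```

Call:
{"name": "send_rows", "arguments": {
  "rows": "-0.015 0.025 0.02 0;-0.015 0.025 0.08 0;-0.015 0.025 0.15 0;-0.015 0.025 0.21 0;-0.015 0.025 0.25 0;-0.015 0.025 0.27 0;-0.015 0.025 0.275 0;-0.015 0.025 0.275 0;-0.015 0.025 0.275 0"
}}

```text
clock: 15.2
tool_pos: [0.5402, -0.2044, 0.0857]
eef_rot: [0.991, 0.131, 0.001, 0.0]
contact_force: [0.4, -0.0, -0.5]
opening: 1.004
finger_force: 0.0
```

Call:
{"name": "send_rows", "arguments": {
  "rows": "0 0 0 0;0 0 0 0;0 0 0 0;0 0 0 0;0 0 0 0;0 0 0 0;0 0 0 0;0 0 0 0;0 0 0 0;0 0 0 0",
  "jaw": 1,
  "force": 15
}}

```text
clock: 16.03
tool_pos: [0.5395, -0.2042, 0.0848]
eef_rot: [0.991, 0.131, -0.0, 0.0]
contact_force: [0.1, 0.4, -1.0]
opening: 0.266
finger_force: 0.0
```

Call:
{"name": "send_rows", "arguments": {
  "rows": "0 0 0 0;0 0 0 0;0 0 0 0;0 0 0 0;0 0 0 0"
}}

```text
clock: 16.45
tool_pos: [0.5394, -0.2039, 0.0848]
eef_rot: [0.991, 0.131, -0.0, -0.0]
contact_force: [-0.6, 1.7, -0.3]
opening: 0.222
finger_force: 15.0
```

Call:
{"name": "send_rows", "arguments": {
  "rows": "0 0 -0.02 0;0 0 -0.05 0;0 0 -0.1 0;0 0 -0.15 0;0 0 -0.2 0;0 0 -0.25 0;0 0 -0.3 0;0 0 -0.35 0;0 0 -0.4 0;0 0 -0.4 0"
}}

```text
clock: 17.28
tool_pos: [0.5415, -0.2052, 0.2085]
eef_rot: [0.991, 0.13, 0.003, 0.002]
contact_force: [0.6, 0.1, -0.7]
opening: 0.221
finger_force: 15.0
```

Call:
{"name": "send_rows", "arguments": {
  "rows": "0.02 -0.04 -0.08 0;0.05 -0.12 -0.17 0.003;0.1 -0.24 -0.17 0.006;0.15 -0.36 -0.17 0.009;0.2 -0.48 -0.17 0.012;0.24 -0.6 -0.17 0.012;0.27 -0.7 -0.17 0.012;0.3 -0.78 -0.17 0.012;0.3 -0.8 -0.17 0.012;0.3 -0.8 -0.17 0.012"
}}

```text
clock: 18.12
tool_pos: [0.5637, 0.0536, 0.2555]
eef_rot: [0.995, 0.096, -0.0, -0.0]
contact_force: [0.4, 0.0, -0.5]
opening: 0.222
finger_force: 15.0
```

```bash
python3 -c "
from h import *
to(.5939,.2711,.16,.185);print(sensors.get_state()['opening'])"
```

```text
TCP [0.5637 0.0536 0.2555] az 0.1915 -> [ 0.2367 -0.6927  0.3185  0.001 ]
0.2223284596692236
```

Call:
{"name": "send_rows", "arguments": {
  "rows": "0.04 -0.1 0 0;0.08 -0.22 0 0;0.12 -0.34 0 0;0.16 -0.46 0 0;0.2 -0.58 0 0;0.237 -0.66 0 0;0.237 -0.693 0.08 0;0.237 -0.693 0.18 0;0.237 -0.693 0.28 0;0.237 -0.693 0.28 0"
}}

```text
clock: 18.95
tool_pos: [0.5924, 0.2637, 0.1658]
eef_rot: [0.996, 0.092, -0.005, 0.003]
contact_force: [-0.3, -0.4, -1.0]
opening: 0.225
finger_force: 15.0
```

```bash
cat > st.py <<'E'
from h import *
p,d,c=snap('wrist','last.png'); W=pts(d,c); s=sensors.get_state(); T=s['tool_pos']; q=s['eef_rot']; a=2*np.arctan2(q[1],q[0])
cup=np.array([.5054,.2545]); e=np.array([np.cos(a),np.sin(a)]); n=np.array([-np.sin(a),np.cos(a)])
r=T[:2]-cup; print('TCP',T.round(4),'az',a.round(4),'rel cup u',(r@e).round(4),'w',(r@n).round(4),'F',s['contact_force'].round(1))
h=cv2.cvtColor(p,cv2.COLOR_RGB2HSV); m=cv2.inRange(h,(80,40,60),(105,255,255)); m[:,:200]=0;m[:,430:]=0
k,l,st,ce=cv2.connectedComponentsWithStats(m)
for i in range(1,k):
    if st[i,4]>100:
        Q=W[l==i]; Q=Q[~np.isnan(Q[:,2])]-T; print('stone',st[i],'u',np.percentile(Q[:,:2]@e,[2,50,98]).round(4),'w',np.median(Q[:,:2]@n).round(4),'z',np.percentile(Q[:,2],[2,50,98]).round(4))
E
python3 st.py; python3 -c "
from h import *
to(.5939,.2711,.0905,.185)"
```

```text
TCP [0.5941 0.2646 0.1688] az 0.1842 rel cup u 0.089 w -0.0063 F [-0.4 -0.3 -0.1]
stone [ 277  210   76   72 4055] u [0.0175 0.0291 0.0372] w 0.0006 z [0.0325 0.0437 0.049 ]
TCP [0.5941 0.2646 0.1688] az 0.1842 -> [ 3.40e-03 -2.15e-02  2.61e-01 -1.00e-04]
```

Call:
{"name": "send_rows", "arguments": {
  "rows": "0.003 -0.021 0.02 0;0.003 -0.021 0.08 0;0.003 -0.021 0.15 0;0.003 -0.021 0.21 0;0.003 -0.021 0.24 0;0.003 -0.021 0.26 0;0.003 -0.021 0.26 0;0.003 -0.021 0.26 0"
}}

```text
clock: 19.67
tool_pos: [0.5962, 0.2751, 0.095]
eef_rot: [0.996, 0.093, 0.001, -0.0]
contact_force: [-0.6, 0.0, -0.4]
opening: 0.219
finger_force: 15.0
```

```bash
python3 st.py
```

```text
TCP [0.5963 0.2752 0.0952] az 0.1866 rel cup u 0.0931 w 0.0035 F [ 0.3 -0.1 -0.4]
stone [ 277  210   76   72 4080] u [0.0188 0.0301 0.0383] w 0.0004 z [0.0359 0.047  0.0523]
```

Call:
{"name": "send_rows", "arguments": {
  "rows": "-0.015 0.012 0 0;-0.035 0.012 -0.006 0;-0.055 0.012 -0.013 0;-0.07 0.012 -0.019 0;-0.083 0.012 -0.024 0;-0.098 0.012 -0.031 0;-0.113 0.012 -0.039 0;-0.128 0.012 -0.046 0;-0.128 0.012 -0.046 0"
}}

```text
clock: 20.47
tool_pos: [0.5564, 0.264, 0.1078]
eef_rot: [0.996, 0.094, -0.001, 0.0]
contact_force: [0.6, -0.3, -0.5]
opening: 0.221
finger_force: 15.0
```

```bash
python3 st.py
```

```text
TCP [0.5568 0.264  0.1075] az 0.1874 rel cup u 0.0523 w -0.0002 F [1.3 0.2 0.5]
stone [ 275  256   81   55 2142] u [0.0096 0.0214 0.026 ] w 0.0006 z [0.0471 0.0544 0.0595]
```

Call:
{"name": "send_rows", "arguments": {
  "rows": "-0.013 0 -0.005 0;-0.026 0 -0.01 0;-0.04 0 -0.015 0;-0.05 0 -0.017 0;-0.06 0 -0.018 0;-0.067 0 -0.02 0;-0.067 0 -0.02 0"
}}

```text
clock: 21.1
tool_pos: [0.5385, 0.2605, 0.1139]
eef_rot: [0.996, 0.093, 0.0, -0.0]
contact_force: [4.3, 1.2, 1.3]
opening: 0.219
finger_force: 15.0
```

```bash
python3 st.py; python3 -c "
from fit import *
fit(np.array([.5054,.2545]),.187,.010,180,300)"
```

```text
TCP [0.5386 0.2605 0.1139] az 0.1868 rel cup u 0.0338 w -0.0002 F [3.5 1.2 1.1]
stone [ 277  279   77   32 1671] u [0.0109 0.0159 0.0229] w 0.0002 z [0.0518 0.0565 0.0715]
n 36 z range 0.01 0.156 tilt deg 6.4 side 0.0 axis u at .05 .066 .13 .19 [np.float64(25.7), np.float64(27.5), np.float64(34.7), np.float64(41.5)] w at .066 -0.2 TCP rel 0.0337 0.1138
```

View pics/last.png

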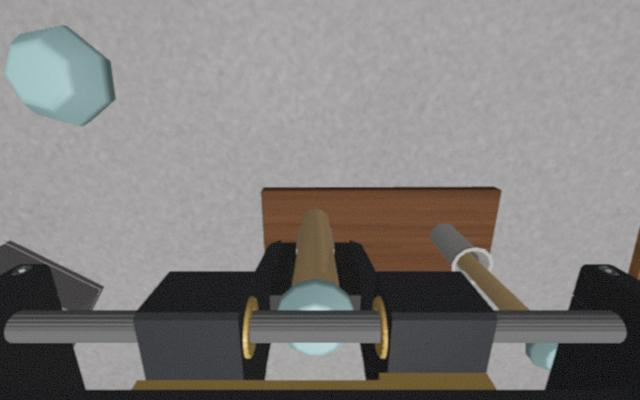

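Call:
{"name": "send_rows", "arguments": {
  "rows": "-0.007 0 0 0;-0.014 0 0 0;-0.02 0 0 0;-0.02 0 0 0;-0.015 0 -0.04 0;-0.01 0 -0.09 0;-0.01 0 -0.14 0;-0.01 0 -0.14 0;-0.01 0 -0.14 0"
}}

```text
clock: 21.95
tool_pos: [0.5337, 0.2593, 0.1551]
eef_rot: [0.996, 0.093, -0.002, 0.001]
contact_force: [-0.0, 1.0, -0.7]
opening: 0.22
finger_force: 15.0
```

```bash
python3 st.py; python3 -c "
from fit import *
fit(np.array([.5054,.2545]),.187,.010,220,300)"
```

```text
TCP [0.5335 0.2592 0.1545] az 0.1873 rel cup u 0.0285 w -0.0006 F [-1.1 -0.8 -0.1]
stone [ 281  290   68   21 1016] u [0.0111 0.0144 0.0251] w 0.0003 z [0.0533 0.057  0.0753]
stone [282 343  20  16 104] u [-0.0039 -0.0007  0.0022] w 0.0082 z [0.0596 0.0619 0.0632]
n 35 z range 0.13 0.201 tilt deg 1.7 side 0.9 axis u at .05 .066 .13 .19 [np.float64(26.6), np.float64(27.1), np.float64(29.0), np.float64(30.7)] w at .066 -2.3 TCP rel 0.0285 0.1543
```

Call:
{"name": "send_rows", "arguments": {
  "rows": "-0.02 -0.002 0 0;-0.04 -0.002 0 0;-0.06 -0.002 0 0;-0.08 -0.002 0 0;-0.092 -0.002 0 0;-0.092 -0.002 0 0;-0.092 -0.002 0 0"
}}

```text
clock: 22.63
tool_pos: [0.5081, 0.2553, 0.1557]
eef_rot: [0.996, 0.093, 0.0, 0.0]
contact_force: [-0.1, 0.2, -1.0]
opening: 0.218
finger_force: 15.0
```

```bash
python3 st.py; python3 -c "
from fit import *
fit(np.array([.5054,.2545]),.187,.010,200,300)"
```

```text
TCP [0.5084 0.2554 0.1557] az 0.1869 rel cup u 0.0031 w 0.0003 F [-0.3  0.3 -0.3]
stone [ 281  290   69   21 1030] u [0.0101 0.0136 0.0244] w 0.0002 z [0.0528 0.0564 0.0749]
n 45 z range 0.094 0.201 tilt deg 0.7 side 0.0 axis u at .05 .066 .13 .19 [np.float64(3.4), np.float64(3.6), np.float64(4.3), np.float64(5.0)] w at .066 0.5 TCP rel 0.0033 0.1557
```

View pics/last.png

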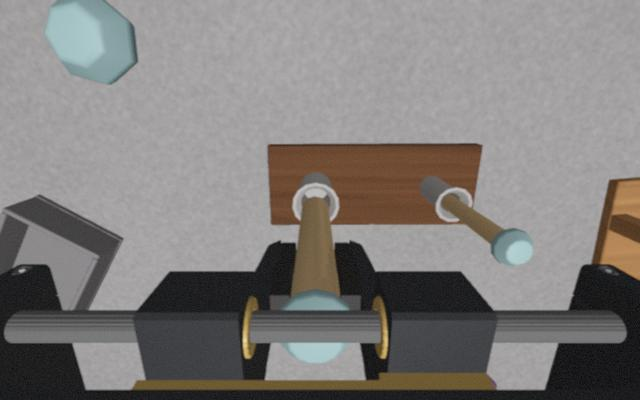

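Call:
{"name": "send_rows", "arguments": {
  "rows": "-0.006 0.001 0 0;-0.012 0.001 0.01 0;-0.012 0.001 0.02 0;-0.012 0.001 0.03 0;-0.012 0.001 0.04 0;-0.012 0.001 0.05 0;-0.012 0.001 0.06 0;-0.012 0.001 0.07 0;-0.012 0.001 0.08 0;-0.012 0.001 0.08 0"
}}

```text
clock: 23.57
tool_pos: [0.5044, 0.2541, 0.1309]
eef_rot: [0.996, 0.093, -0.0, 0.0]
contact_force: [-0.5, 0.5, 0.3]
opening: 0.222
finger_force: 15.0
```

```bash
python3 st.py; python3 -c "
from fit import *
fit(np.array([.5054,.2545]),.187,.010,200,300)"
```

```text
TCP [0.5045 0.2542 0.1312] az 0.1869 rel cup u -0.001 w -0.0001 F [ 0.9  0.6 -0.2]
stone [ 281  290   69   21 1025] u [0.0106 0.0139 0.0245] w 0.0002 z [0.0526 0.0561 0.0744]
n 44 z range 0.069 0.177 tilt deg 0.8 side 0.2 axis u at .05 .066 .13 .19 [np.float64(-0.7), np.float64(-0.5), np.float64(0.4), np.float64(1.3)] w at .066 -0.2 TCP rel -0.0008 0.1315
```

Call:
{"name": "send_rows", "arguments": {
  "rows": "0 0 0.015 0;0 0 0.03 0;0 0 0.045 0;0 0 0.06 0;0 0 0.075 0;0 0 0.09 0;0 0 0.105 0;0 0 0.115 0;0 0 0.125 0;0 0 0.125 0"
}}

```text
clock: 24.5
tool_pos: [0.5044, 0.2542, 0.0935]
eef_rot: [0.996, 0.093, -0.0, 0.0]
contact_force: [0.2, -0.2, -0.6]
opening: 0.219
finger_force: 15.0
```

```bash
python3 st.py; python3 -c "
from fit import *
fit(np.array([.5054,.2545]),.187,.010,200,300)"
```

```text
TCP [0.5046 0.2542 0.0938] az 0.1869 rel cup u -0.0009 w -0.0001 F [-0.6 -0.5 -1.1]
stone [ 281  290   68   21 1017] u [0.0104 0.0138 0.0245] w 0.0002 z [0.0525 0.0561 0.0744]
n 38 z range 0.06 0.139 tilt deg 0.3 side 0.1 axis u at .05 .066 .13 .19 [np.float64(0.5), np.float64(0.6), np.float64(0.9), np.float64(1.2)] w at .066 0.0 TCP rel -0.0007 0.094
```

Call:
{"name": "send_rows", "arguments": {
  "rows": "0 0 0.005 0;0 0 0.01 0;0 0 0.015 0;0 0 0.015 0;0 0 0.015 0"
}}

```text
clock: 25.02
tool_pos: [0.5047, 0.2543, 0.0895]
eef_rot: [0.996, 0.093, -0.0, 0.0]
contact_force: [0.5, -0.9, -0.1]
opening: 0.221
finger_force: 15.0
```

Call:
{"name": "send_rows", "arguments": {
  "rows": "0 0 0.005 0;0 0 0.01 0;0 0 0.015 0;0 0 0.02 0;0 0 0.02 0;0 0 0.02 0"
}}

```text
clock: 25.52
tool_pos: [0.5066, 0.2549, 0.086]
eef_rot: [0.996, 0.093, 0.002, -0.001]
contact_force: [-1.8, -0.7, 18.2]
opening: 0.221
finger_force: 15.0
```

Call:
{"name": "send_rows", "arguments": {
  "rows": "0 0 -0.008 0;0 0 -0.008 0;0 0 -0.008 0"
}}

```text
clock: 25.77
tool_pos: [0.505, 0.2545, 0.0862]
eef_rot: [0.996, 0.093, 0.0, -0.0]
contact_force: [0.1, 0.1, 5.2]
opening: 0.221
finger_force: 15.0
```

```bash
python3 st.py; python3 -c "
from h import *
p=cv2.imread('pics/last.png'); s=snap('scene','s9.png'); f=cv2.imread('pics/s9.png')[130:250,310:470]
c=eyes.calibration('wrist'); print()
"
```

```text
TCP [0.505  0.2545 0.0862] az 0.1869 rel cup u -0.0004 w 0.0001 F [-0.6 -0.3  5.1]
stone [281 291  68  20 974] u [0.0111 0.0146 0.0247] w 0.0002 z [0.054  0.0575 0.075 ]
```

Call:
{"name": "send_rows", "arguments": {
  "rows": "0 0 0 0;0 0 0 0;0 0 0 0;0 0 0 0;0 0 0 0;0 0 0 0;0 0 0 0;0 0 0 0;0 0 0 0;0 0 0 0",
  "jaw": -1
}}

```text
clock: 26.7
tool_pos: [0.5047, 0.2543, 0.086]
eef_rot: [0.996, 0.093, 0.0, 0.0]
contact_force: [0.3, 0.2, 0.4]
opening: 0.959
finger_force: 0.0
```

Call:
{"name": "send_rows", "arguments": {
  "rows": "0 0 -0.04 0;0 0 -0.12 0;0 0 -0.24 0;0 0 -0.36 0;0 0 -0.46 0;-0.1 0 -0.5 0;-0.2 0 -0.5 0;-0.2 0 -0.5 0;-0.2 0 -0.5 0"
}}

```text
clock: 27.45
tool_pos: [0.4444, 0.243, 0.2372]
eef_rot: [0.996, 0.094, 0.0, -0.0]
contact_force: [0.8, -0.4, -0.2]
opening: 1.003
finger_force: 0.0
```

```bash
python3 - <<'E'
from h import *
p,d,c=snap('wrist','w10.png');W=pts(d,c); h=cv2.cvtColor(p,cv2.COLOR_RGB2HSV); m=cv2.inRange(h,(80,40,60),(105,255,255)); k,l,st,ce=cv2.connectedComponentsWithStats(m)
for i in range(1,k):
    if st[i,4]>60:
        Q=W[l==i];Q=Q[~np.isnan(Q[:,2])]; zt=np.percentile(Q[:,2],90); t=Q[Q[:,2]>zt-.004]
        print(st[i],'top z',zt.round(4),'centre',((t.max(0)+t.min(0))/2).round(4), np.median(t,0).round(4))
print(sensors.get_state()['contact_force'])
E
```

```text
[110   0  58  21 808] top z 0.034 centre [0.5746 0.4537 0.0344] [0.5733 0.4507 0.0332]
[298 105  35  36 526] top z 0.1487 centre [0.5039 0.2544 0.1478] [0.5053 0.2556 0.147 ]
[448 105  30  28 372] top z 0.1492 centre [0.5273 0.148  0.1479] [0.5272 0.152  0.1478]
[0.53754455 0.05326378 0.10950696]
```

Both stone tops measure about 0.149 m, which means both feet are on the cup floors. They sit over their cup centres (tilt under 2 degrees), and the gripper is clear of everything.

```bash
python3 -c "
from h import *
print(finish_job())"
```

```text
the job is handed in; nothing more can be done
None
```

I stood both sticks stone up and fully down in their matching cups (thin in narrow, thick in wide), never dropped either or touched the bystanders, and handed the job in at about 27 s; no verdict came back.

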